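# Roll the T-coupon off the dry box and crack its stuck lid

## Robot

A 7-joint arm with a two-finger parallel gripper is mounted at the origin on the work surface. World frame = base frame: x ahead of the robot, y to its left, z up, the work surface at z = 0. Lengths are in m, angles in degrees, forces in N, time in s.
With the tool pointing down it reaches from about 0.425 to 0.875 m from the base axis. Payload 4.7 kg.
Tool frame: the origin (TCP) lies between the finger pads; the fingertips stand 8 mm ahead of it and the grasp point (between the pads) lies 11 mm behind it (env.tip_extent is the distance from the TCP to the fingertips, in m); z points along the fingers, y is the line along which they close (so a half turn about z gives the same grasp; the last joint's range is limited). The gripper opens to 87 mm and grips with 3 to 60 N. Pads are 19 mm wide; open, the fingers measure 117 mm over their backs; the gripper's body (75 mm by 190 mm) begins 51 mm behind the grasp point.
Start: joints at [-69.093, 18.392, -4.016, 83.108, 1.295, 78.541, -3.26], TCP at [0.223, 0.61, 0.231] pointing down, gripper open.
Joint ranges: [-163.93, 163.93], [-17.29, 119.83], [-79.2, 71.16], [3.27, 140.29], [-89.18, 269.18], [5.43, 117.66], [-154.24, 154.24]. Speed limits (degrees/s): [147.25, 147.25, 180, 180, 180, 180, 180].

## Interface

Orientations are given as [roll, pitch, yaw] about the fixed x, y, z axes, in that order (R = Rz(yaw) Ry(pitch) Rx(roll)).
In Python, from cell import sensors, vision, workorder, env gives the robot as it stands.
- The arm moves only by the tool drive_tool, never from a script. Its argument "moves" is a list of rows, each an object of numbers: "x", "y", "z": the shift along the tool's x, y, z in mm; "rx", "ry", "rz": the turn, a rotation vector about the tool's x, y, z in rad; "fingers": the closure, from -1 (fully open) to 1 (shut). In form: [{"x": .., "y": .., "z": .., "rx": .., "ry": .., "rz": .., "fingers": ..}, ...]. A call has 1 to 20 rows; each row is the pose to reach, as a shift and turn from the pose commanded when the call began, along the tool's axes at that moment; what a row does not reach only later rows make up. A row lasts 1/8 s, in which the tool goes at most 62.5 mm and 10.7 degrees, less where a joint would pass 70% of its speed; a pose out of reach is approached as far as the arm can. A call with a gripper value outside its range is refused whole. The fingers move at their own pace and stop on an object; "force" is the grip in N (left out, the last holds). Time passes only in rows, so rows that repeat a pose let the fingers close. It gives the time, the measured TCP pose, the force, the opening and the grip force at its end, in the units of the state.
- sensors.get_obs(): the state, without advancing time (a new reading comes with each control period).
- vision.read_camera(name): name is "side" or "top" or "wrist"; returns a dict with "image" (400x640x3 uint8, red, green, blue), "fx", "fy", "cx", "cy" (pixels), "R" (3x3) and "t" (3): a world point X has camera coordinates R X + t. Camera axes: x right, y down, z forward; pixel columns grow to the right and rows downward; lengths in m; the calibration is good to about 2 mm. A picture is of the moment at which its call begins. There is no depth.
- workorder.sign_off(): hands the job in; it is judged then, once.
The state is a dict: "time_s": time; "qpos": joint angles; "joint_velocities": joint speeds; "effort": joint torques, N m; "tool_pos": TCP position; "tool_rot": TCP orientation; "force": force on the tool from outside, world axes, zero at the start; "wrist_torque": the same for the moment, N m; "grip_width": finger opening in m; "grasp_force": force on a finger pad.
Only numpy, scipy, OpenCV 4.12 (cv2) and the standard library are available. Lean on these libraries where they do the work, as an engineer would, in place of code of your own. Each camera call takes 0.05 s, during which the arm holds its last target. There are 200 camera calls.

## Task

The pipe T-coupon is leaning with its branch over the front edge of the electrode dry box's lid: roll it along the bench away from the box, without lifting it, until the branch has swung over the top and its end lies down on the bench, pointing away from the box. Then pull the lid up by its handle until the sticky gasket lets go, without jerking it up to its stop, and finish holding it slightly open, the front edge about 30 mm up: the program ends with the gripper still holding the lid there. Leave the other things on the bench where they are.

Things in the scene. Friction and masses are not known exactly. Their poses are not given: they have to be found in the camera images.
- drybox: Fixed grey steel dry box for welding rods, 160 mm deep (x), 240 mm wide (y), 80 mm high with its lid shut. Origin: centre of the underside. Its x axis points from the lid's free front edge (x = -88 mm; front wall at -80 mm) to the hinge line (x = 80 mm, z = 70 mm, along y); z up. Turned by up to 0.3 rad.
- lid (a joint): Lid angle, 0 shut, grows as the front edge rises (0.18 rad = 30 mm), stop at 0.36. Lid 0.3 to 0.42 kg, 12 mm thick. A sticky gasket holds it shut: a pull of 12 to 18 N up at the handle breaks it, most within 0.05 rad, gone by 0.10 rad (12 mm at the handle); beyond that only the weight, 2 to 3 N at the handle. Let go, it falls shut and sticks again.
- lid_handle (a point): Middle of the lid's handle: round black bar, 16 mm diameter, 76 mm long, parallel to the box's y, on two 14 mm posts 60 mm apart. Lid shut: 108 mm above the bench, 28 mm above the lid's top, 50 mm behind its front edge, 118 mm in front of the hinge line and 38 mm above it.
- tee: Loose steel T-coupon, 0.5 to 0.8 kg: pipe 60 mm diameter, 110 mm long, lying on the bench, a 22 mm branch tube welded square to its middle. Origin: on the pipe's axis at the branch, 30 mm up; y along the pipe, near the box's y. At the start the branch leans 0.47 rad from vertical onto the lid's front edge; rolled away about 2.2 rad (66 mm), its end lands on the bench.
- tee_tip (a point): Centre of the end face of the coupon's branch, 115 mm from the pipe's axis; 131 mm above the bench at the start, about 11 mm when the branch lies down.
- lid_edge (a point): Middle of the top of the lid's front edge, 80 mm above the bench when shut.
- brush: Loose wire brush lying near the box's left side (+y). Origin: underside. Not to be disturbed.
- hammer: Loose chipping hammer on the bench, near the robot on its right. Origin: underside. Not to be disturbed.
- tin: Loose tin, 60 mm in diameter, 90 mm high, at the box's left side. Origin: underside. Not to be disturbed.
- angle: Loose grey L-shaped angle block, 100 by 87 mm, 30 mm high, at the box's right side (-y). Origin: underside. Not to be disturbed.
- offcut: Loose upright pipe offcut, 56 mm in diameter, 50 mm high, on the left. Origin: underside. Not to be disturbed.
- plate: Loose steel plate 110 x 60 x 8 mm, on the left near the robot. Origin: underside. Not to be disturbed.
- reel: Loose copper wire reel, 90 mm in diameter, 45 mm high, on the right. Origin: underside. Not to be disturbed.

How it is judged (in metres and radians):
On the way, in this order (a step that is already met when the one before it is completed fails the run):
1. the coupon has been rolled over: its branch lies on the bench, pointing away from the box (height (world z) of tee_tip below 0.03 m and x of tee_tip in the frame of drybox below -0.24 m and linear speed of tee below 0.05 m/s and value of joint lid below 0.02 rad), for 0.3 s.
2. the gripper has pulled the lid free of its seal (value of joint lid above 0.09 rad and contact force between the fingers and drybox above 0.5 N), for 0.2 s.
At the end, for the whole second after the job is handed in: Lid still at 0.10 to 0.27 rad (front edge about 17 to 45 mm up), held by the fingers (over 0.5 N), not touching the coupon; coupon at rest, its branch end lower than 30 mm and more than 240 mm in front of the box origin; other things within 30 mm of their start (value of joint lid between 0.1 and 0.27 rad and velocity of joint lid between -0.05 and 0.05 rad/s and contact force between the fingers and drybox above 0.5 N and contact force between tee and drybox below 0.3 N and height (world z) of tee_tip below 0.03 m and x of tee_tip in the frame of drybox below -0.24 m and linear speed of tee below 0.03 m/s); the arm keeps its last pose, push and grip.
It fails at once if the coupon is lifted (pipe axis more than 20 mm above its rolling height) instead of rolled (height (world z) of tee above 0.05 m).
It fails at once if the lid is raised while the coupon's branch is still up (value of joint lid above 0.04 rad and height (world z) of tee_tip above 0.06 m).
It fails at once if the lid is jerked open up to its stop (value of joint lid above 0.34 rad).
It fails at once if another thing on the bench is shifted by more than 30 mm (distance of any of brush, hammer, tin, angle, offcut, plate, reel from where it was at the start of the episode above 0.03 m).
It also fails if it takes over 48 s, if anything falls off the work surface, if the arm or the gripper's body presses on something with over 40 N, if the wrist force passes 120 N, or if a joint passes its speed limit or range.

## Working session

There is one attempt and no reset: what is moved stays moved. The work goes in short steps, Python scripts to look and compute and a tool call to move; the robot and the scene stay as the last step left them, time stands still between calls to the robot, and variables do not carry over. Pictures are saved under pics/ and viewed, at most 10 in all, crops included, and the job is handed in when it is done.

Besides the shell and the picture viewer there is one more tool, called after "Emit:" as name(argument=value, ...), one argument or row to a line, values as JSON. drive_tool: Moves the arm, as the interface text tells. Its arguments: {"type":"object","properties":{"moves":{"type":"array"},"force":{"type":"number"}},"required":["moves"]}

```bash
mkdir -p pics; ls
python3 - <<'E'
from cell import sensors, vision
import cv2,numpy as np
o=sensors.get_obs();print(o)
for n in("side","top"):
    d=vision.read_camera(n);cv2.imwrite(f"pics/{n}0.png",d["image"][:,:,::-1])
    print(n,d["fx"],d["fy"],d["cx"],d["cy"],np.round(d["R"],4).tolist(),d["t"], -np.array(d["R"]).T@d["t"])
E
```

```text
pics
{'time_s': 0.0, 'qpos': array([-69.09394658,  18.44072475,  -4.01425806,  83.17620727,
         1.29524726,  78.53945756,  -3.25917534]), 'joint_velocities': array([-0.04453751,  0.02224893,  0.03331812,  0.01721648, -0.01993629,
       -0.01442153, -0.02194753]), 'effort': array([-3.94830695e-04, -4.91292679e+01, -4.03837385e-01, -3.12530637e+01,
       -6.37247809e-02,  4.39531286e-02,  1.72522869e-04]), 'tool_pos': array([0.22323484, 0.60988713, 0.22943101]), 'tool_rot': array([-1.79888862e+02,  6.37546897e-03,  1.59903397e+02]), 'force': array([-0.81246649, -0.75598855, -0.1025203 ]), 'wrist_torque': array([-0.03019107,  0.0031682 , -0.04030652]), 'grasp_force': 0.0, 'grip_width': 0.08688361016129666}
side 493.06487976208655 493.06487976208655 320.5484625899797 204.30765016878598 [[0.8322, -0.5542, 0.0149], [-0.3404, -0.532, -0.7753], [0.4376, 0.6402, -0.6314]] [-0.46414364  0.27804847  1.20329007] [-0.04563536 -0.87958833  0.98228767]
top 435.0349728098456 435.0349728098456 326.04417365331904 195.87471433906217 [[-0.0103, -0.9999, -0.0006], [-0.9933, 0.0103, -0.1147], [0.1147, -0.0006, -0.9934]] [-0.0172414   0.54120824  1.40621957] [ 0.37608439 -0.02191143  1.45901937]
```

View pics/side0.png

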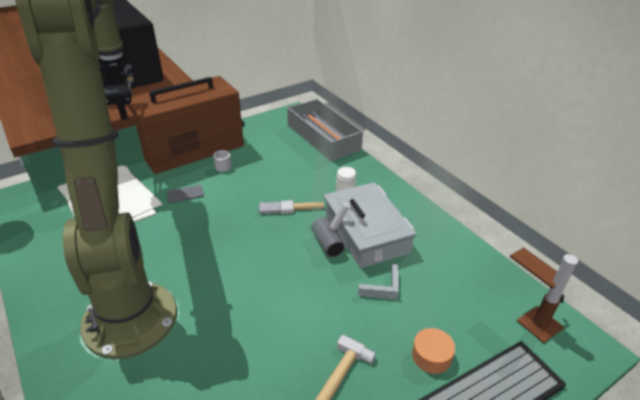

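View pics/top0.png

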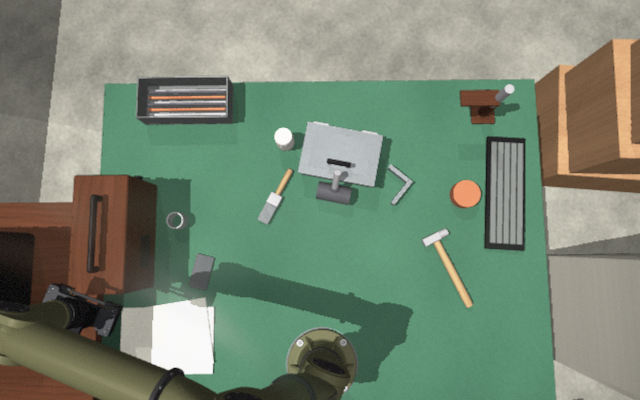

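Top view: box lid around (341,155), handle (339,163), pipe (334,192). The brush is at (275,195), angle block at (400,185). Next I'll zoom in on both views.

```bash
cat > h.py <<'E'
import numpy as np,cv2
from cell import vision,sensors
def cam(n,save=None):
    d=vision.read_camera(n);d["R"]=np.array(d["R"]);d["t"]=np.array(d["t"])
    if save: cv2.imwrite(save,d["image"][:,:,::-1])
    return d
def ray(d,u,v):
    r=d["R"].T@np.array([(u-d["cx"])/d["fx"],(v-d["cy"])/d["fy"],1.]);return -d["R"].T@d["t"],r
def onz(d,u,v,z):
    c,r=ray(d,u,v);return c+r*(z-c[2])/r[2]
def proj(d,X):
    p=d["R"]@np.asarray(X,float)+d["t"];return d["fx"]*p[0]/p[2]+d["cx"],d["fy"]*p[1]/p[2]+d["cy"]
def tri(d1,p1,d2,p2):
    c1,r1=ray(d1,*p1);c2,r2=ray(d2,*p2);s=np.linalg.lstsq(np.c_[r1,-r2],c2-c1,rcond=None)[0]
    a,b=c1+r1*s[0],c2+r2*s[1];return (a+b)/2,np.linalg.norm(a-b)
E
python3 - <<'E'
from h import *
t=cam("top");s=cam("side")
a=cv2.resize(t["image"][112:212,290:420],None,fx=6,fy=6,interpolation=cv2.INTER_CUBIC)
b=cv2.resize(s["image"][165:275,300:420],None,fx=5,fy=5,interpolation=cv2.INTER_CUBIC)
cv2.imwrite("pics/ta.png",a[:,:,::-1]);cv2.imwrite("pics/sb.png",b[:,:,::-1])
g=t["image"].astype(int).max(2)
def blobs(d,roi,m,name):
    x0,y0,x1,y1=roi;k=np.zeros(m.shape,np.uint8);k[y0:y1,x0:x1]=m[y0:y1,x0:x1]
    n,l,st,c=cv2.connectedComponentsWithStats(k)
    for i in range(1,n):
        if st[i,4]>25:
            p=np.argwhere(l==i)[:,::-1].astype(np.float32);print(name,st[i],c[i].round(2),cv2.minAreaRect(p))
blobs(t,(295,115,390,210),(g<60),"top dark")
sg=s["image"].astype(int).max(2)
blobs(s,(305,180,420,270),(sg<60),"side dark")
im=t["image"].astype(int);lid=(im.max(2)-im.min(2)<25)&(g>120)
blobs(t,(295,115,390,210),lid,"top lid")
E
```

```text
top dark [328 159  22   8  87] [338.54 162.67] ((338.4717102050781, 162.65093994140625), (21.930335998535156, 3.8086295127868652), 10.619654655456543)
side dark [351 201  13  16  42] [356.57 208.64] ((356.5000305175781, 208.5), (18.600004196166992, 2.6000003814697266), 53.130104064941406)
side dark [327 243  17  14 176] [334.85 249.32] ((334.7500305175781, 249.25003051757812), (11.31370735168457, 17.677669525146484), 45.0)
top lid [ 298  121   85   69 4015] [340.22 153.3 ] ((339.4142150878906, 157.68740844726562), (78.01167297363281, 63.91558074951172), 10.56101131439209)
top lid [317 188  19   7  42] [324.83 190.83] ((326.0943298339844, 191.16981506347656), (18.6810359954834, 2.74721097946167), 15.945394515991211)
```

View pics/ta.png

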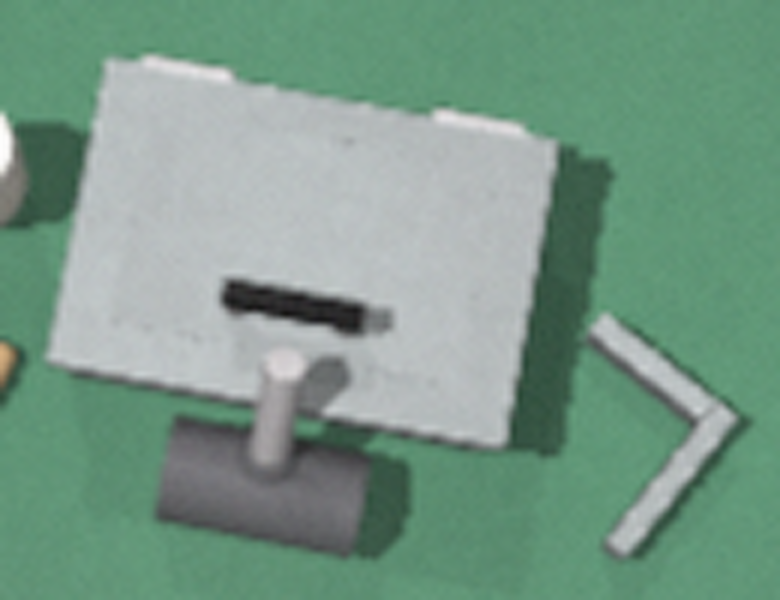

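View pics/sb.png

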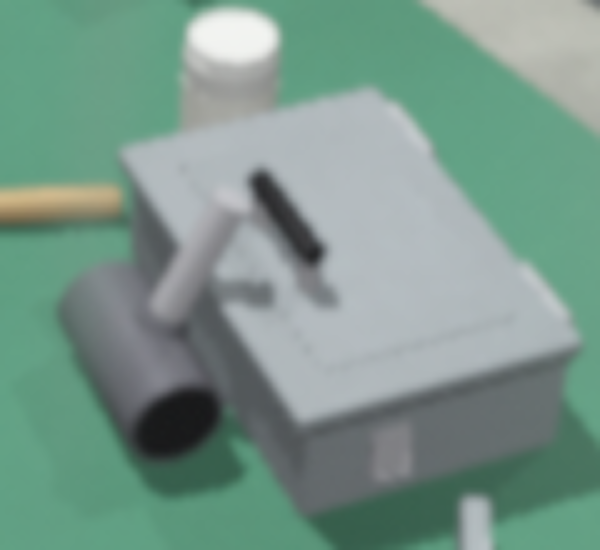

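Top crop: lid corners at about (50,362), (508,445), (105,60) and (556,142); branch tip at (285,365), handle bar from (222,293) to (365,318). Side crop: tip at (234,203), bar centre at (288,218), near pipe end at (178,422).

Run:
```python
from h import *
t=cam("top");s=cam("side")
T=lambda p:(290+p[0]/6-.4,112+p[1]/6-.4)
S=lambda p:(300+p[0]/5-.4,165+p[1]/5-.4)
C=[onz(t,*T(p),.08) for p in((50,362),(508,445),(105,60),(556,142))]
for c in C: print("lidcorner",c.round(4))
fl,fr,bl,br=C
print("front len",np.linalg.norm(fl-fr),"depth",np.linalg.norm(fl-bl))
yaw=np.arctan2(*((fl-fr)[[1,0]]))-np.pi/2; print("yaw",yaw, np.arctan2(*((bl-br)[[1,0]]))-np.pi/2)
print("handle top",onz(t,338.5,162.65,.110), "tri",tri(t,(338.5,162.65),s,S((289,217))))
print("tip tri",tri(t,T((285,365)),s,S((234,203))))
# pipe ends silhouettes: top quad corners ; ends seen at mid height ~.03
q=[T(p) for p in((180,420),(372,460),(157,518),(352,553))]
print("pipe top mid",[onz(t,*np.mean(q,0),z).round(4) for z in(.03,.045)])
print("pipe end right side view on z=.03",onz(s,*S((178,422)),.03))
print("bare: fe",(fl+fr)/2)
```

```text
lidcorner [0.6137 0.0667 0.08  ]
lidcorner [ 0.5663 -0.1774  0.08  ]
lidcorner [0.7794 0.0364 0.08  ]
lidcorner [ 0.7313 -0.2071  0.08  ]
front len 0.24864005018775057 depth 0.16843675405511443
yaw -0.1916917970836003 -0.19484208401289616
handle top [ 0.63681298 -0.063076    0.11      ] tri (array([ 0.63700635, -0.06310694,  0.10900437]), np.float64(2.1616306812664605e-06))
tip tri (array([ 0.60200785, -0.05763117,  0.13075195]), np.float64(0.00025674778766412705))
pipe top mid [array([ 0.5508, -0.0486,  0.03  ]), array([ 0.549 , -0.0483,  0.045 ])]
pipe end right side view on z=.03 [ 0.54029687 -0.09813674  0.03      ]
bare: fe [ 0.59000215 -0.0553527   0.08      ]
```

```bash
cat >> h.py <<'E'
from scipy.spatial.transform import Rotation as Ro
YAW=-0.193
O=np.array([.675,-.0715,0]);EX=np.array([np.cos(YAW),np.sin(YAW),0]);EY=np.array([-EX[1],EX[0],0])
def B(x,y,z): return O+EX*x+EY*y+np.array([0,0,z])
def tobox(p): d=np.asarray(p)-O; return np.array([d@EX,d@EY,d[2]])
def step(P,o=None):
    "tool shift mm and rz needed to reach P, tool down, closing along box x"
    o=o or sensors.get_obs();R=Ro.from_euler("xyz",o["tool_rot"],degrees=True)
    tgt=Ro.from_euler("xyz",[180,0,90+np.degrees(YAW)],degrees=True)
    return (R.inv().apply(P-o["tool_pos"])*1000).round(1),(R.inv()*tgt).as_rotvec().round(3)
E
python3 -c "
from h import *
print(step(B(-.043,0,.20)))"
```

```text
(array([-616. , -491.8,   30.5]), array([-0.   ,  0.   ,  1.413]))
```

Emit:
drive_tool(
  moves=[
    {"x": -200,"y": -160,"z": 0,"rz": 0.5,"fingers": 1},
    {"x": -616,"y": -492,"z": 0,"rz": 1.413,"fingers": 1},
    {"x": -616,"y": -492,"z": 0,"rz": 1.413,"fingers": 1},
    {"x": -616,"y": -492,"z": 0,"rz": 1.413,"fingers": 1},
    {"x": -616,"y": -492,"z": 0,"rz": 1.413,"fingers": 1},
    {"x": -616,"y": -492,"z": 0,"rz": 1.413,"fingers": 1},
    {"x": -616,"y": -492,"z": 0,"rz": 1.413,"fingers": 1},
    {"x": -616,"y": -492,"z": 0,"rz": 1.413,"fingers": 1},
    {"x": -616,"y": -492,"z": 0,"rz": 1.413,"fingers": 1},
    {"x": -616,"y": -492,"z": 0,"rz": 1.413,"fingers": 1},
    {"x": -616,"y": -492,"z": 0,"rz": 1.413,"fingers": 1},
    {"x": -616,"y": -492,"z": 0,"rz": 1.413,"fingers": 1},
    {"x": -616,"y": -492,"z": 0,"rz": 1.413,"fingers": 1},
    {"x": -616,"y": -492,"z": 0,"rz": 1.413,"fingers": 1},
    {"x": -616,"y": -492,"z": 0,"rz": 1.413,"fingers": 1},
    {"x": -616,"y": -492,"z": 0,"rz": 1.413,"fingers": 1},
    {"x": -616,"y": -492,"z": 0,"rz": 1.413,"fingers": 1},
    {"x": -616,"y": -492,"z": 0,"rz": 1.413,"fingers": 1},
  ],
)

```text
invalid input at $.moves[0]: expected keys x, y, z, rx, ry, rz, fingers
```

```bash
python3 -c "
from h import *
o=sensors.get_obs();print(tobox(o['tool_pos']),o['tool_rot'],o['qpos'],o['force'],o['grip_width'])
print(step(B(-.043,0,.127)))
a=cam('side')['image'][130:260,300:430];cv2.imwrite('pics/s1.png',cv2.resize(a,None,fx=4,fy=4)[:,:,::-1])"
```

```text
[-0.57404249  0.58247657  0.23019413] [-1.79965754e+02  1.37033024e-03  1.59900771e+02] [-69.0922232   18.41060807  -4.01700599  83.12813654   1.29308917
  78.54056591  -3.26118475] [ 0.38226305  0.30764526 -0.41397287] 0.08708968903172298
(array([-616. , -491.7,  103.5]), array([-0.   ,  0.   ,  1.413]))
```

View pics/s1.png

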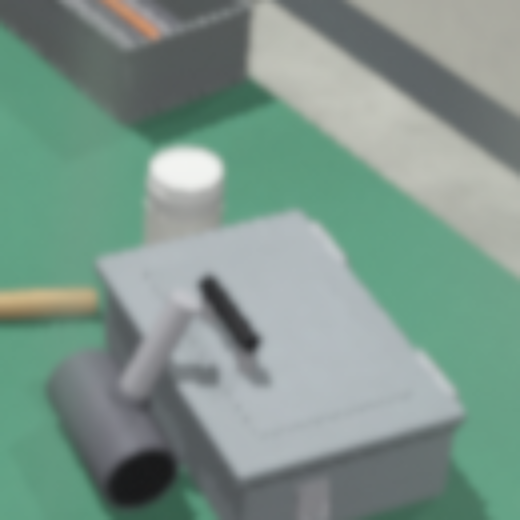

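The move was refused because every row needs all the keys. The scene is unchanged, with the branch tip at (183,305) in the crop.

Emit:
drive_tool(
  moves=[
    {"x": -200,"y": -160,"z": 0,"rx": 0,"ry": 0,"rz": 0.5,"fingers": 1},
    {"x": -616,"y": -492,"z": 0,"rx": 0,"ry": 0,"rz": 1.413,"fingers": 1},
    {"x": -616,"y": -492,"z": 0,"rx": 0,"ry": 0,"rz": 1.413,"fingers": 1},
    {"x": -616,"y": -492,"z": 0,"rx": 0,"ry": 0,"rz": 1.413,"fingers": 1},
    {"x": -616,"y": -492,"z": 0,"rx": 0,"ry": 0,"rz": 1.413,"fingers": 1},
    {"x": -616,"y": -492,"z": 0,"rx": 0,"ry": 0,"rz": 1.413,"fingers": 1},
    {"x": -616,"y": -492,"z": 0,"rx": 0,"ry": 0,"rz": 1.413,"fingers": 1},
    {"x": -616,"y": -492,"z": 0,"rx": 0,"ry": 0,"rz": 1.413,"fingers": 1},
    {"x": -616,"y": -492,"z": 0,"rx": 0,"ry": 0,"rz": 1.413,"fingers": 1},
    {"x": -616,"y": -492,"z": 0,"rx": 0,"ry": 0,"rz": 1.413,"fingers": 1},
    {"x": -616,"y": -492,"z": 0,"rx": 0,"ry": 0,"rz": 1.413,"fingers": 1},
    {"x": -616,"y": -492,"z": 0,"rx": 0,"ry": 0,"rz": 1.413,"fingers": 1},
    {"x": -616,"y": -492,"z": 0,"rx": 0,"ry": 0,"rz": 1.413,"fingers": 1},
    {"x": -616,"y": -492,"z": 0,"rx": 0,"ry": 0,"rz": 1.413,"fingers": 1},
    {"x": -616,"y": -492,"z": 0,"rx": 0,"ry": 0,"rz": 1.413,"fingers": 1},
    {"x": -616,"y": -492,"z": 0,"rx": 0,"ry": 0,"rz": 1.413,"fingers": 1},
    {"x": -616,"y": -492,"z": 0,"rx": 0,"ry": 0,"rz": 1.413,"fingers": 1},
  ],
)

```text
time_s: 2.48
tool_pos: [0.6327, -0.0618, 0.2308]
tool_rot: [180.0, -0.1, 79.1]
force: [0.1, -0.1, 0.7]
grip_width: 0.0005
grasp_force: 0.0
```

```bash
python3 -c "
from h import *
o=sensors.get_obs();print(tobox(o['tool_pos']),o['tool_rot'],o['qpos'],o['force'],o['grip_width'])
print(step(B(-.040,0,.127)))"
```

```text
[-0.04340436  0.00143819  0.23081393] [ 1.79988827e+02 -5.33272065e-02  7.90681314e+01] [-23.64522254  18.33526006  33.9321776   86.49682401 -10.38438527
  78.30488808   0.11148875] [ 0.09519537 -0.1131384   0.7017528 ] 0.0004679654509478997
(array([ -1.5,   3.4, 103.8]), array([ 0.   , -0.001,  0.002]))
```

Emit:
drive_tool(
  moves=[
    {"x": 0,"y": 3,"z": 40,"rx": 0,"ry": 0,"rz": 0,"fingers": 1},
    {"x": 0,"y": 3,"z": 75,"rx": 0,"ry": 0,"rz": 0,"fingers": 1},
    {"x": 0,"y": 3,"z": 90,"rx": 0,"ry": 0,"rz": 0,"fingers": 1},
    {"x": 0,"y": 3,"z": 98,"rx": 0,"ry": 0,"rz": 0,"fingers": 1},
    {"x": 0,"y": 3,"z": 103,"rx": 0,"ry": 0,"rz": 0,"fingers": 1},
    {"x": 0,"y": 3,"z": 103,"rx": 0,"ry": 0,"rz": 0,"fingers": 1},
  ],
)

```text
time_s: 3.22
tool_pos: [0.6362, -0.0639, 0.1283]
tool_rot: [179.9, -0.0, 78.9]
force: [0.1, 0.3, 0.1]
grip_width: 0.0002
grasp_force: 0.0
```

```bash
python3 -c "
from h import *
o=sensors.get_obs();print(tobox(o['tool_pos']),o['force'])
a=cam('side')['image'][150:260,300:420];cv2.imwrite('pics/s2.png',cv2.resize(a,None,fx=4,fy=4)[:,:,::-1])"
```

```text
[-3.95031744e-02  4.24720083e-05  1.28292752e-01] [0.05278478 0.25636757 0.09956262]
```

View pics/s2.png

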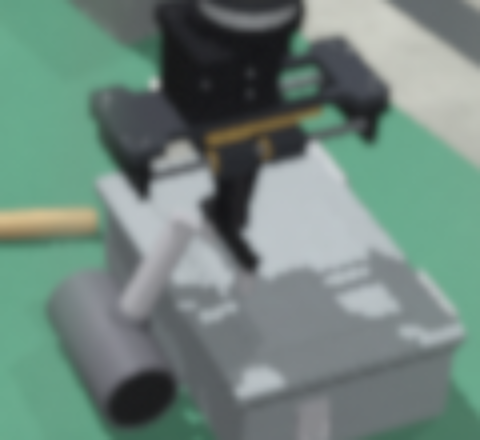

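The closed fingers stand over the bar (about (235,250) in the crop), just behind the tip at (180,230). I'll push slowly away from the box.

Emit:
drive_tool(
  moves=[
    {"x": 0,"y": -4,"z": 0.5,"rx": 0,"ry": 0,"rz": 0,"fingers": 1},
    {"x": 0,"y": -8,"z": 0.5,"rx": 0,"ry": 0,"rz": 0,"fingers": 1},
    {"x": 0,"y": -12,"z": 0.5,"rx": 0,"ry": 0,"rz": 0,"fingers": 1},
    {"x": 0,"y": -16,"z": 0.5,"rx": 0,"ry": 0,"rz": 0,"fingers": 1},
    {"x": 0,"y": -20,"z": 0.5,"rx": 0,"ry": 0,"rz": 0,"fingers": 1},
    {"x": 0,"y": -24,"z": 0.5,"rx": 0,"ry": 0,"rz": 0,"fingers": 1},
    {"x": 0,"y": -28,"z": 0.5,"rx": 0,"ry": 0,"rz": 0,"fingers": 1},
  ],
)

```text
time_s: 4.15
tool_pos: [0.608, -0.0585, 0.1271]
tool_rot: [180.0, -0.0, 78.9]
force: [0.4, 0.0, -0.7]
grip_width: 0.0001
grasp_force: 0.1
```

```bash
python3 -c "
from h import *
o=sensors.get_obs();print(tobox(o['tool_pos']),o['force'])
a=cam('side')['image'][150:260,300:420];cv2.imwrite('pics/s3.png',cv2.resize(a,None,fx=4,fy=4)[:,:,::-1])"
```

```text
[-6.82432031e-02 -5.72993505e-05  1.27087044e-01] [ 0.3790848   0.01290199 -0.74098874]
```

View pics/s3.png

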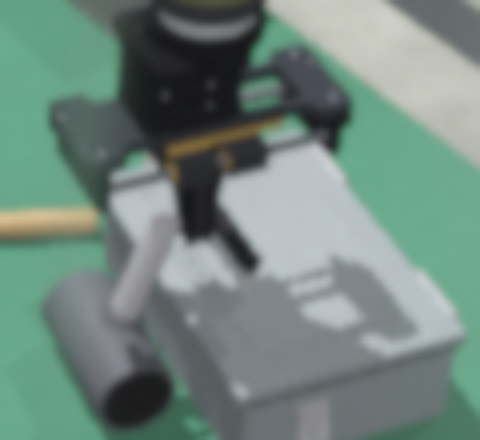

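Branch tip is now at (160,225) and rising, and the pipe is rolling. I'll keep pushing past vertical.

Emit:
drive_tool(
  moves=[
    {"x": 0,"y": -4,"z": 2,"rx": 0,"ry": 0,"rz": 0,"fingers": 1},
    {"x": 0,"y": -8,"z": 5,"rx": 0,"ry": 0,"rz": 0,"fingers": 1},
    {"x": 0,"y": -12,"z": 8,"rx": 0,"ry": 0,"rz": 0,"fingers": 1},
    {"x": 0,"y": -16,"z": 10,"rx": 0,"ry": 0,"rz": 0,"fingers": 1},
    {"x": 0,"y": -20,"z": 10,"rx": 0,"ry": 0,"rz": 0,"fingers": 1},
    {"x": 0,"y": -24,"z": 10,"rx": 0,"ry": 0,"rz": 0,"fingers": 1},
    {"x": 0,"y": -28,"z": 10,"rx": 0,"ry": 0,"rz": 0,"fingers": 1},
    {"x": 0,"y": -32,"z": 10,"rx": 0,"ry": 0,"rz": 0,"fingers": 1},
    {"x": 0,"y": -36,"z": 10,"rx": 0,"ry": 0,"rz": 0,"fingers": 1},
    {"x": 0,"y": -40,"z": 10,"rx": 0,"ry": 0,"rz": 0,"fingers": 1},
    {"x": 0,"y": -44,"z": 10,"rx": 0,"ry": 0,"rz": 0,"fingers": 1},
    {"x": 0,"y": -48,"z": 10,"rx": 0,"ry": 0,"rz": 0,"fingers": 1},
    {"x": 0,"y": -52,"z": 10,"rx": 0,"ry": 0,"rz": 0,"fingers": 1},
    {"x": 0,"y": -56,"z": 10,"rx": 0,"ry": 0,"rz": 0,"fingers": 1},
    {"x": 0,"y": -60,"z": 10,"rx": 0,"ry": 0,"rz": 0,"fingers": 1},
    {"x": 0,"y": -64,"z": 10,"rx": 0,"ry": 0,"rz": 0,"fingers": 1},
    {"x": 0,"y": -68,"z": 10,"rx": 0,"ry": 0,"rz": 0,"fingers": 1},
    {"x": 0,"y": -72,"z": 10,"rx": 0,"ry": 0,"rz": 0,"fingers": 1},
  ],
)

```text
time_s: 6.45
tool_pos: [0.5374, -0.0446, 0.1171]
tool_rot: [180.0, -0.0, 78.9]
force: [0.7, 0.5, -1.0]
grip_width: 0.0006
grasp_force: 0.0
```

```bash
python3 -c "
from h import *
o=sensors.get_obs();print(tobox(o['tool_pos']),o['force'])
a=cam('side')['image'][140:280,260:420];cv2.imwrite('pics/s4.png',cv2.resize(a,None,fx=4,fy=4)[:,:,::-1])"
```

```text
[-1.40244532e-01 -4.02674024e-05  1.17061637e-01] [ 0.67896327  0.54772826 -0.9648384 ]
```

View pics/s4.png

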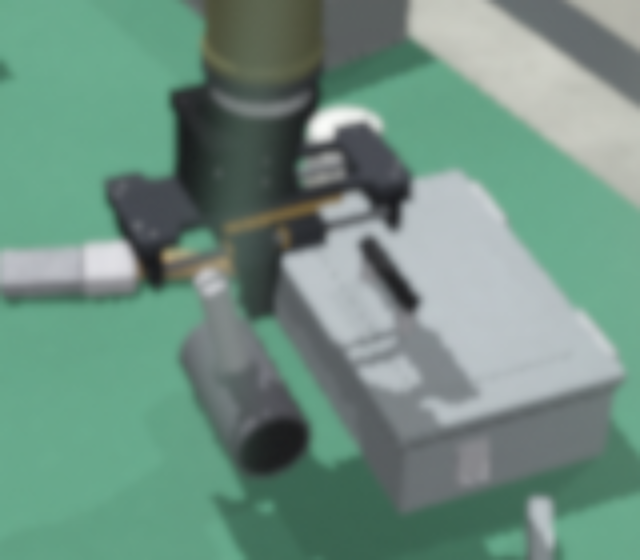

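Branch is just past vertical (tip at (210,280)) but isn't falling on its own. I'll follow the arc to push it over and down.

Emit:
drive_tool(
  moves=[
    {"x": 0,"y": -6,"z": 0,"rx": 0,"ry": 0,"rz": 0,"fingers": 1},
    {"x": 0,"y": -12,"z": 1,"rx": 0,"ry": 0,"rz": 0,"fingers": 1},
    {"x": 0,"y": -18,"z": 2,"rx": 0,"ry": 0,"rz": 0,"fingers": 1},
    {"x": 0,"y": -24,"z": 3,"rx": 0,"ry": 0,"rz": 0,"fingers": 1},
    {"x": 0,"y": -30,"z": 4,"rx": 0,"ry": 0,"rz": 0,"fingers": 1},
    {"x": 0,"y": -36,"z": 6,"rx": 0,"ry": 0,"rz": 0,"fingers": 1},
    {"x": 0,"y": -42,"z": 8,"rx": 0,"ry": 0,"rz": 0,"fingers": 1},
    {"x": 0,"y": -49,"z": 11,"rx": 0,"ry": 0,"rz": 0,"fingers": 1},
    {"x": 0,"y": -56,"z": 14,"rx": 0,"ry": 0,"rz": 0,"fingers": 1},
    {"x": 0,"y": -63,"z": 18,"rx": 0,"ry": 0,"rz": 0,"fingers": 1},
    {"x": 0,"y": -70,"z": 22,"rx": 0,"ry": 0,"rz": 0,"fingers": 1},
    {"x": 0,"y": -78,"z": 27,"rx": 0,"ry": 0,"rz": 0,"fingers": 1},
    {"x": 0,"y": -78,"z": 27,"rx": 0,"ry": 0,"rz": 0,"fingers": 1},
  ],
)

```text
time_s: 8.12
tool_pos: [0.4601, -0.0295, 0.0895]
tool_rot: [-179.9, -0.0, 79.0]
force: [-0.1, 0.2, 0.1]
grip_width: 0.0005
grasp_force: 0.0
```

```bash
python3 -c "
from h import *
o=sensors.get_obs();print(tobox(o['tool_pos']),o['force'])
a=cam('side')['image'][140:280,260:420];cv2.imwrite('pics/s5.png',cv2.resize(a,None,fx=4,fy=4)[:,:,::-1])"
```

```text
[-2.18948478e-01 -3.48366854e-05  8.95457201e-02] [-0.07344975  0.17439493  0.12364895]
```

View pics/s5.png

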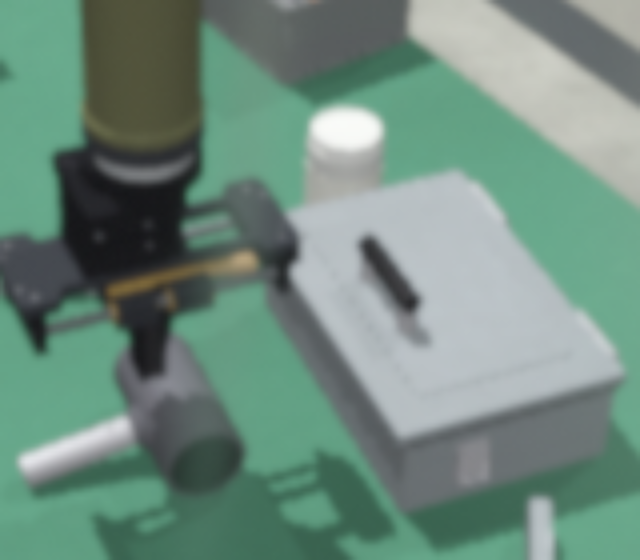

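Branch lies on the bench pointing away from the box: tip at crop (28,470), pipe around (180,420). I'll check the tip numerically, retreat, and open the gripper over the handle.

```bash
python3 -c "
from h import *
d=cam('side');print('tip box',tobox(onz(d,267,257.5,.011)))
print(step(B(-.0385,0,.20)),step(B(-.0385,0,.097)),tobox([.637,-.0631,.108]))"
```

```text
tip box [-0.30640438  0.00456988  0.011     ]
(array([  -0. ,  179.4, -109.8]), array([ 0., -0.,  0.])) (array([ -0. , 179.3,  -6.8]), array([ 0., -0.,  0.])) [-0.03890562  0.00095549  0.108     ]
```

Emit:
drive_tool(
  force=60,
  moves=[
    {"x": 0,"y": 0,"z": -55,"rx": 0,"ry": 0,"rz": 0,"fingers": 1},
    {"x": 0,"y": 0,"z": -110,"rx": 0,"ry": 0,"rz": 0,"fingers": 1},
    {"x": 0,"y": 60,"z": -110,"rx": 0,"ry": 0,"rz": 0,"fingers": -1},
    {"x": 0,"y": 120,"z": -110,"rx": 0,"ry": 0,"rz": 0,"fingers": -1},
    {"x": 0,"y": 170,"z": -110,"rx": 0,"ry": 0,"rz": 0,"fingers": -1},
    {"x": 0,"y": 179,"z": -110,"rx": 0,"ry": 0,"rz": 0,"fingers": -1},
    {"x": 0,"y": 179,"z": -110,"rx": 0,"ry": 0,"rz": 0,"fingers": -1},
    {"x": 0,"y": 179,"z": -110,"rx": 0,"ry": 0,"rz": 0,"fingers": -1},
    {"x": 0,"y": 179,"z": -80,"rx": 0,"ry": 0,"rz": 0,"fingers": -1},
    {"x": 0,"y": 179,"z": -50,"rx": 0,"ry": 0,"rz": 0,"fingers": -1},
    {"x": 0,"y": 179,"z": -25,"rx": 0,"ry": 0,"rz": 0,"fingers": -1},
    {"x": 0,"y": 179,"z": -12,"rx": 0,"ry": 0,"rz": 0,"fingers": -1},
    {"x": 0,"y": 179,"z": -7,"rx": 0,"ry": 0,"rz": 0,"fingers": -1},
    {"x": 0,"y": 179,"z": -7,"rx": 0,"ry": 0,"rz": 0,"fingers": -1},
  ],
)

```text
time_s: 9.98
tool_pos: [0.637, -0.064, 0.0978]
tool_rot: [179.9, -0.0, 78.9]
force: [0.5, -0.4, -0.0]
grip_width: 0.0869
grasp_force: 0.0
```

Emit:
drive_tool(
  force=60,
  moves=[
    {"x": 0,"y": 0,"z": 0,"rx": 0,"ry": 0,"rz": 0,"fingers": 1},
    {"x": 0,"y": 0,"z": 0,"rx": 0,"ry": 0,"rz": 0,"fingers": 1},
    {"x": 0,"y": 0,"z": 0,"rx": 0,"ry": 0,"rz": 0,"fingers": 1},
    {"x": 0,"y": 0,"z": 0,"rx": 0,"ry": 0,"rz": 0,"fingers": 1},
    {"x": 0,"y": 0,"z": 0,"rx": 0,"ry": 0,"rz": 0,"fingers": 1},
    {"x": 0,"y": 0,"z": 0,"rx": 0,"ry": 0,"rz": 0,"fingers": 1},
    {"x": 0,"y": 0,"z": 0,"rx": 0,"ry": 0,"rz": 0,"fingers": 1},
    {"x": 0,"y": 0,"z": 0,"rx": 0,"ry": 0,"rz": 0,"fingers": 1},
  ],
)

```text
time_s: 10.98
tool_pos: [0.6381, -0.0643, 0.0972]
tool_rot: [179.8, 0.0, 78.9]
force: [2.8, -0.6, -2.1]
grip_width: 0.0154
grasp_force: 36.6
```

Emit:
drive_tool(
  moves=[
    {"x": 0,"y": 0.5,"z": -1,"rx": 0,"ry": 0,"rz": 0,"fingers": 1},
    {"x": 0,"y": 0.7,"z": -2,"rx": 0,"ry": 0,"rz": 0,"fingers": 1},
    {"x": 0,"y": 1,"z": -3,"rx": 0,"ry": 0,"rz": 0,"fingers": 1},
    {"x": 0,"y": 1.3,"z": -4,"rx": 0,"ry": 0,"rz": 0,"fingers": 1},
    {"x": 0,"y": 1.7,"z": -5,"rx": 0,"ry": 0,"rz": 0,"fingers": 1},
    {"x": 0,"y": 2,"z": -6,"rx": 0,"ry": 0,"rz": 0,"fingers": 1},
    {"x": 0,"y": 2.4,"z": -7,"rx": 0,"ry": 0,"rz": 0,"fingers": 1},
    {"x": 0,"y": 2.8,"z": -8,"rx": 0,"ry": 0,"rz": 0,"fingers": 1},
    {"x": 0,"y": 3.2,"z": -9,"rx": 0,"ry": 0,"rz": 0,"fingers": 1},
    {"x": 0,"y": 3.6,"z": -10,"rx": 0,"ry": 0,"rz": 0,"fingers": 1},
    {"x": 0,"y": 4,"z": -11,"rx": 0,"ry": 0,"rz": 0,"fingers": 1},
    {"x": 0,"y": 4.4,"z": -12,"rx": 0,"ry": 0,"rz": 0,"fingers": 1},
  ],
)

```text
time_s: 12.48
tool_pos: [0.641, -0.0651, 0.1063]
tool_rot: [-180.0, 0.1, 78.9]
force: [8.6, -2.1, -13.7]
grip_width: 0.014
grasp_force: 59.9
```

Emit:
drive_tool(
  moves=[
    {"x": 0,"y": 0.4,"z": -1,"rx": 0,"ry": 0,"rz": 0,"fingers": 1},
    {"x": 0,"y": 0.9,"z": -2,"rx": 0,"ry": 0,"rz": 0,"fingers": 1},
    {"x": 0,"y": 1.4,"z": -3,"rx": 0,"ry": 0,"rz": 0,"fingers": 1},
    {"x": 0,"y": 1.8,"z": -4,"rx": 0,"ry": 0,"rz": 0,"fingers": 1},
    {"x": 0,"y": 2.2,"z": -5,"rx": 0,"ry": 0,"rz": 0,"fingers": 1},
    {"x": 0,"y": 2.7,"z": -6,"rx": 0,"ry": 0,"rz": 0,"fingers": 1},
    {"x": 0,"y": 3.1,"z": -7,"rx": 0,"ry": 0,"rz": 0,"fingers": 1},
    {"x": 0,"y": 3.6,"z": -8,"rx": 0,"ry": 0,"rz": 0,"fingers": 1},
    {"x": 0,"y": 3.6,"z": -8,"rx": 0,"ry": 0,"rz": 0,"fingers": 1},
    {"x": 0,"y": 3.6,"z": -8,"rx": 0,"ry": 0,"rz": 0,"fingers": 1},
    {"x": 0,"y": 3.6,"z": -8,"rx": 0,"ry": 0,"rz": 0,"fingers": 1},
  ],
)

```text
time_s: 13.85
tool_pos: [0.6446, -0.0658, 0.1148]
tool_rot: [-180.0, 0.1, 78.9]
force: [7.0, -1.4, -12.6]
grip_width: 0.0139
grasp_force: 60.0
```

```bash
python3 -c "
from h import *
o=sensors.get_obs();print(tobox(o['tool_pos']),o['force'],o['grip_width'],o['grasp_force'])
a=cam('side')['image'][150:280,250:420];cv2.imwrite('pics/s6.png',cv2.resize(a,None,fx=4.5,fy=4.5)[:,:,::-1])"
```

```text
[-0.0309743  -0.00023943  0.11478874] [  6.99406313  -1.36532503 -12.58101888] 0.013908181855433258 59.998573168268194
```

View pics/s6.png

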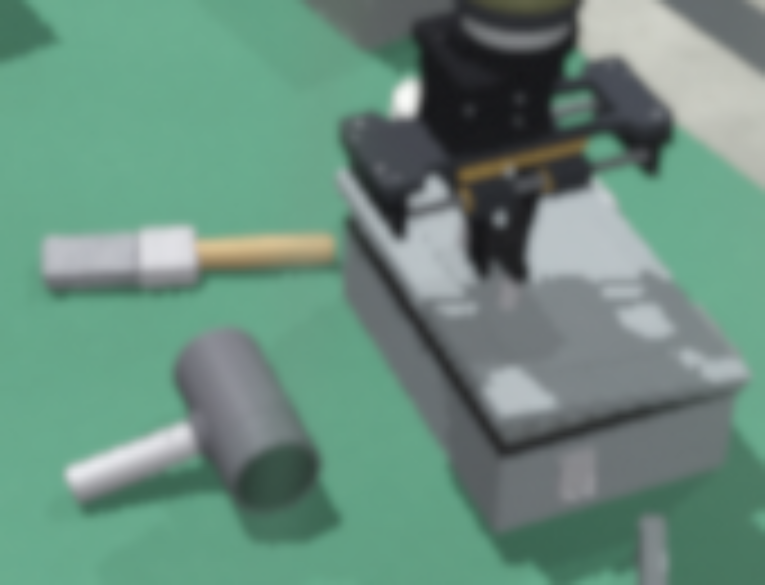

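Coupon lies well (tip at (80,490)). The lid has a dark gap all along its front, but not a large one, so I'll measure how far the corner has risen against the start picture.

Run:
```python
from h import *
d=cam("side");i0=cv2.imread("pics/side0.png",0);i1=cv2.cvtColor(d["image"],cv2.COLOR_RGB2GRAY)
for a in(0,.04,.08,.12,.16,.2):
    c,s=np.cos(a),np.sin(a);f=lambda x,y,z:B(.08+x*c+z*s,y,.07-x*s+z*c)
    print(a,[np.round(proj(d,f(*q)),1).tolist() for q in((-.168,-.12,.01),(-.168,-.12,-.002),(-.118,-.02,.038),(-.168,.05,-.002))])
for u in(340,350,364,372,380):
    print(u,"start",i0[224:270,u].tolist());print(u,"now  ",i1[224:270,u].tolist())
print(sensors.get_obs()['wrist_torque'])
```

```text
0 [[360.0, 248.3], [359.7, 251.6], [361.0, 212.7], [333.7, 212.9]]
0.04 [[360.4, 246.4], [359.9, 249.8], [361.6, 211.3], [333.8, 211.1]]
0.08 [[360.8, 244.5], [360.2, 247.9], [362.3, 209.8], [334.0, 209.3]]
0.12 [[361.4, 242.5], [360.6, 246.0], [363.1, 208.4], [334.2, 207.4]]
0.16 [[362.0, 240.6], [361.0, 244.1], [363.9, 206.9], [334.6, 205.5]]
0.2 [[362.7, 238.6], [361.6, 242.1], [364.8, 205.5], [335.0, 203.6]]
340 start [93, 88, 87, 87, 88, 89, 93, 96, 98, 99, 99, 97, 94, 91, 91, 92, 92, 85, 66, 41, 27, 26, 24, 26, 26, 25, 26, 30, 40, 55, 68, 76, 80, 81, 81, 81, 80, 81, 86, 103, 121, 128, 129, 129, 129, 129]
340 now   [109, 109, 109, 110, 110, 110, 109, 110, 110, 110, 110, 110, 113, 120, 130, 136, 140, 141, 141, 141, 141, 142, 143, 143, 143, 142, 142, 141, 141, 141, 141, 141, 141, 141, 141, 141, 140, 139, 139, 139, 139, 139, 138, 138, 138, 138]
350 start [114, 125, 149, 171, 180, 181, 182, 182, 179, 172, 160, 143, 124, 105, 94, 88, 87, 86, 86, 86, 86, 87, 88, 91, 94, 96, 96, 95, 96, 104, 118, 126, 128, 127, 125, 127, 129, 130, 129, 129, 129, 129, 129, 128, 128, 129]
350 now   [115,
[... 927 characters left out ...]
120, 121, 125, 130, 130, 129, 130, 130, 131, 137, 154, 171, 174, 160, 133, 113, 107, 99, 83, 59, 47, 65, 92, 107, 113, 113, 112, 113, 113, 114, 114, 114, 113, 113, 112, 112, 109, 104, 95, 89, 88, 87, 87]
380 start [186, 186, 185, 185, 184, 183, 183, 183, 182, 179, 175, 175, 178, 180, 180, 181, 181, 179, 172, 152, 123, 99, 91, 96, 105, 115, 124, 128, 128, 128, 128, 130, 132, 133, 134, 131, 117, 103, 94, 86, 82, 82, 81, 81, 82, 82]
380 now   [132, 132, 132, 132, 132, 131, 129, 127, 128, 129, 130, 131, 130, 130, 129, 124, 115, 104, 92, 75, 54, 53, 76, 100, 114, 124, 133, 137, 137, 137, 137, 139, 141, 142, 144, 140, 126, 111, 101, 93, 89, 88, 88, 88, 88, 89]
[-0.35371451 -0.96114787 -0.14207671]
```

Corner rose about 6 px, which is roughly 0.12 rad, so the lid is past the gasket. I'll raise it a little more and tilt the tool with it to relieve the twist at the bar.

Emit:
drive_tool(
  moves=[
    {"x": 0,"y": 0.3,"z": -1,"rx": 0.02,"ry": 0,"rz": 0,"fingers": 1},
    {"x": 0,"y": 0.6,"z": -2,"rx": 0.04,"ry": 0,"rz": 0,"fingers": 1},
    {"x": 0,"y": 0.9,"z": -3,"rx": 0.06,"ry": 0,"rz": 0,"fingers": 1},
    {"x": 0,"y": 1.2,"z": -4,"rx": 0.08,"ry": 0,"rz": 0,"fingers": 1},
    {"x": 0,"y": 1.4,"z": -5,"rx": 0.1,"ry": 0,"rz": 0,"fingers": 1},
    {"x": 0,"y": 1.6,"z": -6,"rx": 0.1,"ry": 0,"rz": 0,"fingers": 1},
    {"x": 0,"y": 1.6,"z": -6,"rx": 0.1,"ry": 0,"rz": 0,"fingers": 1},
    {"x": 0,"y": 1.6,"z": -6,"rx": 0.1,"ry": 0,"rz": 0,"fingers": 1},
    {"x": 0,"y": 1.6,"z": -6,"rx": 0.1,"ry": 0,"rz": 0,"fingers": 1},
    {"x": 0,"y": 1.6,"z": -6,"rx": 0.1,"ry": 0,"rz": 0,"fingers": 1},
    {"x": 0,"y": 1.6,"z": -6,"rx": 0.1,"ry": 0,"rz": 0,"fingers": 1},
  ],
)

```text
time_s: 15.32
tool_pos: [0.6471, -0.0663, 0.1216]
tool_rot: [-174.4, 0.1, 78.9]
force: [6.2, -2.7, -9.2]
grip_width: 0.0151
grasp_force: 60.0
```

Run:
```python
from h import *
d=cam("side");i0=cv2.imread("pics/side0.png",0);i1=cv2.cvtColor(d["image"],cv2.COLOR_RGB2GRAY)
for u in(364,368,372): print(u,i1[224:260,u].tolist())
# unmoved things: difference outside the arm (top view)
t=cam("top");a=cv2.imread("pics/top0.png");b=t["image"][:,:,::-1]
for n,(x0,y0,x1,y1) in dict(brush=(255,165,296,225),tin=(272,125,297,155),angle=(386,162,416,207),hammer=(420,228,475,310)).items():
    hs=[]
    for im in(a,b):
        lab=cv2.cvtColor(np.ascontiguousarray(im[y0:y1,x0:x1]),cv2.COLOR_BGR2LAB).astype(int)
        hs.append(np.argwhere(lab[:,:,1]>122).mean(0).round(1))
    print(n,hs)
o=sensors.get_obs();print(tobox(o['tool_pos']),o['force'],o['grip_width'],o['wrist_torque'])
```

```text
364 [117, 119, 122, 127, 134, 148, 159, 160, 168, 182, 187, 188, 187, 186, 174, 146, 119, 105, 98, 101, 104, 105, 100, 87, 65, 48, 57, 84, 104, 112, 113, 112, 113, 113, 113, 113]
368 [118, 118, 121, 133, 155, 172, 178, 184, 188, 188, 189, 188, 187, 181, 163, 134, 116, 112, 111, 109, 106, 99, 86, 62, 48, 65, 91, 108, 114, 114, 113, 114, 114, 114, 114, 114]
372 [118, 119, 120, 124, 130, 139, 158, 179, 186, 187, 188, 189, 187, 176, 151, 123, 107, 101, 102, 103, 99, 84, 60, 48, 65, 92, 108, 113, 114, 114, 114, 114, 115, 115, 113, 114]
brush [array([34.2, 19.1]), array([34.3, 19.1])]
tin [array([13.7, 12. ]), array([13.6, 12. ])]
angle [array([20.4, 13.9]), array([20.3, 13.5])]
hammer [array([36.2, 28.2]), array([36. , 28.2])]
[-0.02832685 -0.0002547   0.12160239] [ 6.14465693 -1.32072417 -8.06049927] 0.014537073713991652 [-0.51162769 -1.48063032 -0.10101352]
```

Lid measures about 0.18 rad and the brush, tin, angle block and hammer haven't moved. I'll hold briefly to settle, then hand in.

Emit:
drive_tool(
  moves=[
    {"x": 0,"y": 0,"z": 0,"rx": 0,"ry": 0,"rz": 0,"fingers": 1},
    {"x": 0,"y": 0,"z": 0,"rx": 0,"ry": 0,"rz": 0,"fingers": 1},
    {"x": 0,"y": 0,"z": 0,"rx": 0,"ry": 0,"rz": 0,"fingers": 1},
    {"x": 0,"y": 0,"z": 0,"rx": 0,"ry": 0,"rz": 0,"fingers": 1},
  ],
)

```text
time_s: 15.92
tool_pos: [0.6471, -0.0663, 0.1216]
tool_rot: [-174.4, 0.1, 78.9]
force: [5.7, -1.3, -9.6]
grip_width: 0.0143
grasp_force: 60.0
```

Run:
```python
from h import *
d=cam("side");i1=cv2.cvtColor(d["image"],cv2.COLOR_RGB2GRAY);print(i1[232:246,364].tolist())
from cell import workorder
print(workorder.sign_off())
```

```text
[168, 181, 187, 188, 188, 186, 174, 146, 119, 105, 98, 101, 105, 105]
the job is handed in; nothing more can be done
None
```

I rolled the coupon over so its branch lies on the bench pointing away from the box, pulled the lid free of its gasket and handed the job in with the gripper holding it about 0.18 rad (30 mm) open; sign-off returned no verdict.

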